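# Shut the tool case hasp and set its thumbscrew

## Robot

A 7-joint arm with a two-finger parallel gripper is mounted at the origin on the work surface. World frame = base frame: x ahead of the robot, y to its left, z up, the work surface at z = 0. Lengths are in m, angles in rad, forces in N, time in s.
With the tool pointing down it reaches from about 0.4 to 0.875 m from the base axis. Payload 19.3 kg.
Tool frame: the origin (TCP) lies on the front face of the gripper's body, between the roots of the fingers; the fingertips stand 73 mm ahead of it and the grasp point (between the pads) lies 54 mm ahead of it; z points along the fingers, y is the direction in which the jaws open and shut (so a half turn about z gives the same grasp; the last joint's range is limited). The gripper opens to 85 mm and grips with 20 to 120 N. Pads are 22 mm wide; open, the fingers measure 114 mm over their backs; the gripper's body (76 mm by 85 mm) begins 54 mm behind the grasp point. The pads swing forward as they close: fully open they stand 13 mm farther back than shut.
Start: joints at [-1.279, 0.521, -0.036, 1.599, 0.021, 1.021, -0.113], TCP at [0.221, 0.585, 0.304] pointing down, gripper open.
Joint ranges: [-2.91, 2.91], [-0.3, 2.13], [-1.5, 1.42], [0.17, 2.43], [-1.26, 4.41], [0.16, 1.93], [-2.52, 2.52]. Speed limits (rad/s): [1.89, 1.89, 2.39, 2.39, 3.01, 3.01, 3.01].

## Interface

Orientations are given as [roll, pitch, yaw] about the fixed x, y, z axes, in that order (R = Rz(yaw) Ry(pitch) Rx(roll)).
In Python, from workcell import bot gives the robot as it stands.
- The arm moves only by the shell command python3 -m crank 'ROWS' [OPENING] [FORCE]. ROWS is a JSON object of lists of equal length, an entry for each row: "travel": the shift along the world's x, y, z in cm, a list of three; "rot": the turn, a rotation vector about the world's x, y, z in degrees, a list of three. A call has 1 to 8 rows; each row is the pose to reach, as a shift and turn from the pose commanded when the call began; what a row does not reach only later rows make up. A row lasts 1/10 s, in which the tool goes at most 50 mm and 8.59 degrees, less where a joint would pass 70% of its speed; a pose out of reach is approached as far as the arm can. A call with a gripper value outside its range is refused whole. OPENING is the opening, from -1 (shut) to 1 (fully open), so that 0 is half open, set as the call begins (- or left out, the last holds). The fingers move at their own pace and stop on an object; FORCE is the grip in N (left out, the last holds). Time passes only in rows, so rows that repeat a pose let the fingers close. It gives the time, the measured TCP pose, the force and the opening at its end, in the units of the state.
- bot.observe(): the state, without advancing time (a new reading comes with each control period).
- bot.grab_frame(name): name is "side" or "top"; returns the picture (384x512x3 uint8, red, green, blue); there is no depth.
- bot.camera_model(name): a dict with "fx", "fy", "cx", "cy" (pixels), "k1" (the pictures are not rectified: a ray, as slopes to the right and down, at radius r is drawn at 1 + k1 r^2 times it, then the intrinsics apply), "R" (3x3) and "t" (3): a world point X has camera coordinates R X + t. Camera axes: x right, y down, z forward; pixel columns grow to the right and rows downward; lengths in m; the calibration is good to about 2 mm. A picture is of the moment at which its call begins. camera_model takes no time and is no camera call.
- bot.job_done(): hands the job in, once; it reports no verdict.
Trained networks look in the newest picture that a camera, given by its name, has taken for a name from the list of things; names that differ only in an ending like _2 or _b are one class to them, and where a whole thing is asked for, a point or a joint stands for the part that bears it (a point fixed in the world has none). Each returns a list of dicts, best first, with "conf" (0 to 1); they miss things now and then, are a little off and sometimes report something else, mostly with a low value. They report only what shows in the picture. A call takes as long as a camera call.
- bot.silhouettes(camera, thing): "pixels" (384x512 bool, what is visible of it) and "box" ([centre column, centre row, width, height] in pixels, round what is visible of it).
The state is a dict: "clock": time; "qpos": joint angles; "qd": joint speeds; "joint_efforts": joint torques, N m; "position": TCP position; "tool_rot": TCP orientation; "force": force on the tool from outside, world axes, zero at the start; "moment": the same for the moment, N m; "grip_width": finger opening in m.
Only numpy, scipy, OpenCV 4.12 (cv2) and the standard library are available. Lean on these libraries where they do the work, as an engineer would, in place of code of your own. Each camera call takes 0.05 s, during which the arm holds its last target.

## Task

Swing the hasp of the steel tool case down flat onto its catch, then turn the thumbscrew on it clockwise until it seats. Back the screw off a quarter turn so that the lid seal is not crushed, and finish while still gripping the screw's head at that setting, so that I can fit the lock tag. Leave the spray can, the wrench and the cup as they are.

Things in the scene. Friction and masses are not known exactly. Their poses are not given: they have to be found in the camera images.
- case: grey steel tool case, 176 x 286 x 95 mm (x, y, z), fixed; place and yaw vary. Origin: centre of its underside on the bench; x points from the front (catch side) to the back, z up. A dark catch block, 44 mm wide, stands 40 mm out of the front, top 95.5 mm above the bench, threaded hole at x -105, y 0. A lid seam and side handles are only for looks.
- hasp (a joint): hinge of the hasp, rad: 0 = shut, flat on the lid and the catch block (hard stop); grows as it is lifted and swung back, 1.57 = upright, 2.0 = stop. Starts open between 1.2 and 1.9. The hinge is stiff (about 0.16 Nm): the hasp stays where it is left and takes 1 to 3 N at its tip to move.
- hasp_hinge (a point): centre of the hasp's hinge pin on the lid, at x -35, y 0, z 98 mm in the case's frame; the pin runs along the case's y. The hasp is a flat steel strap 36 mm wide, 4 mm thick (2 mm either side of the pin's centre), reaching 125 mm from the pin; shut, it points to the case's -x. The thumbscrew sits in it 70 mm from the pin, head on the face that is on top when shut.
- hasp_tip (a point): middle of the strap's end edge, on the face that is on top when shut, 125 mm from the pin. The strap's last 35 mm are bare, clear of the screw; when shut, its last 32 mm overhang the catch block with nothing under them.
- thumbscrew (a joint): how far the thumbscrew is backed off from its seat, rad: 0 = seated (hard stop), grows counterclockwise seen from above the shut hasp; clockwise tightens. Stop at 3.0. Starts between 0.8 and 2.6. Friction 0.05 Nm: it stays where it is left; it turns without rising or sinking. Seated, the flat head is parallel to the hinge pin.
- thumb_head: head of the thumbscrew: flat steel blade, 9 mm thick (its x), 34 mm wide (its y), 30 mm tall (its z). Origin: centre of the blade, on the screw's axis; with the hasp shut it is at x -105, y 0, z 126 mm in the case's frame, the blade spanning z 111 to 141 mm. Under it is a round neck, 14 mm in diameter, down to the strap.
- spray_can: loose plain metal spray can, 54 mm in diameter, 150 mm tall with its 44 mm cap, standing beside the case; origin: centre of its underside. To be left alone.
- wrench: loose steel wrench, 180 mm long along its x, lying flat on the other side of the case; origin: centre of its underside. To be left alone.
- parts_cup: loose dark steel cup, 70 mm across and 50 mm tall, standing in front of the spray can; origin: centre of its underside. To be left alone.

How it is judged:
On the way, in this order (a step that is already met when the one before it is completed fails the run):
1. the hasp is shut flat on the catch (value of joint hasp below 0.08 rad), for 0.2 s.
2. with the hasp shut, the thumbscrew is turned home to its seat (value of joint hasp below 0.08 rad and value of joint thumbscrew below 0.07 rad), for 0.1 s.
At the end, for the whole second after the job is handed in: The hasp is shut (within 0.08 rad of flat), the thumbscrew, having been seated, stands a quarter turn (1.57 rad, within 0.25 rad) back from its seat, and the fingers still grip its head (more than 2 N) (value of joint hasp below 0.08 rad and value of joint thumbscrew between 1.32 and 1.82 rad and contact force between thumb_head and the fingers above 2 N); the arm keeps its last pose, push and grip.
It fails at once if the spray can is moved more than 30 mm or tipped over (distance of spray_can from where it was at the start of the episode above 0.03 m or angle between spray_can's own z axis and vertical above 0.5 rad).
It fails at once if the wrench is moved more than 30 mm or tipped over (distance of wrench from where it was at the start of the episode above 0.03 m or angle between wrench's own z axis and vertical above 0.5 rad).
It fails at once if the parts cup is moved more than 30 mm or tipped over (distance of parts_cup from where it was at the start of the episode above 0.03 m or angle between parts_cup's own z axis and vertical above 0.5 rad).
It also fails if it takes over 72 s, if anything falls off the work surface, if the arm or the gripper's body presses on something with over 40 N, if the wrist force passes 120 N, or if a joint passes its speed limit or range.

## Working session

There is one attempt and no reset: what is moved stays moved. The work goes in short steps, Python scripts to look and compute and a shell command to move; the robot and the scene stay as the last step left them, time stands still between calls to the robot, and variables do not carry over. Pictures are saved under pics/ and viewed, and the job is handed in when it is done.

```bash
ls; mkdir -p pics
python3 - <<'E'
from workcell import bot
import cv2
s=bot.observe(); print({k:s[k] for k in ('clock','qpos','position','tool_rot','force','grip_width')})
for n in ('side','top'):
    im=bot.grab_frame(n); cv2.imwrite(f'pics/{n}0.png',im[:,:,::-1])
    c=bot.camera_model(n); print(n,c)
E
```

```text
pics
{'clock': 0.0, 'qpos': array([-1.27922215,  0.52203714, -0.03630958,  1.59997928,  0.02122594,
        1.02109366, -0.11282124]), 'position': array([0.22116564, 0.58430144, 0.30332176]), 'tool_rot': array([-3.14046615e+00,  1.10855104e-04,  2.77978492e+00]), 'force': array([ 0.20701485,  0.02885939, -0.31913545]), 'grip_width': 0.08545997644977689}
side {'fx': 353.5520487926144, 'fy': 353.5520487926144, 'cx': 260.3430344010324, 'cy': 180.8605515191393, 'k1': -0.08480943884077702, 'R': array([[ 0.98621566, -0.16518648,  0.00959707],
       [-0.09572175, -0.61687667, -0.78121733],
       [ 0.13496675,  0.76953012, -0.62418537]]), 't': array([-0.56621367,  0.18256897,  0.67908341])}
top {'fx': 475.0390483342137, 'fy': 475.0390483342137, 'cx': 254.3503629653626, 'cy': 185.84690964506373, 'k1': 0.010685793964677255, 'R': array([[-0.02444851, -0.99946796,  0.02158877],
       [-0.99608256,  0.0225186 , -0.08551286],
       [ 0.08498121, -0.02359486, -0.99610315]]), 't': array([0.04440382, 0.57715665, 1.28083834])}
```

View pics/side0.png

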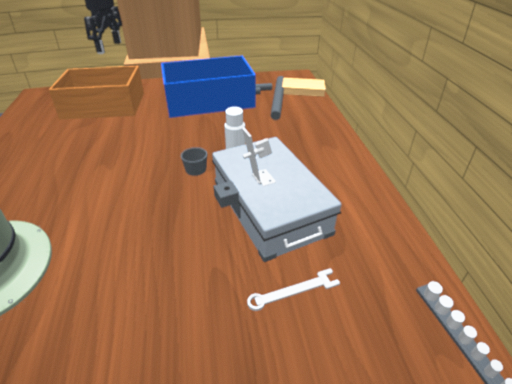

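View pics/top0.png

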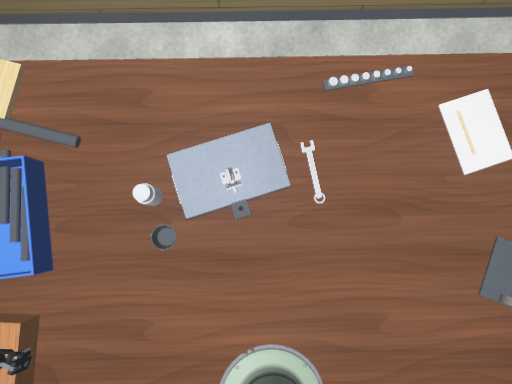

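```bash
cat > h.py <<'E'
import numpy as np, cv2
from workcell import bot
from scipy.optimize import minimize
C={n:bot.camera_model(n) for n in('side','top')}
def proj(n,X):
    c=C[n]; X=np.atleast_2d(X); p=X@np.array(c['R']).T+np.array(c['t'])
    s=p[:,:2]/p[:,2:]; r2=(s**2).sum(1,keepdims=True); s=s*(1+c['k1']*r2)
    return s*[c['fx'],c['fy']]+[c['cx'],c['cy']]
def ray_z(n,uv,z):
    c=C[n]; d=(np.array(uv,float)-[c['cx'],c['cy']])/[c['fx'],c['fy']]
    s=d.copy()
    for _ in range(20): s=d/(1+c['k1']*(s@s))
    R=np.array(c['R']); v=R.T@np.append(s,1); o=-R.T@np.array(c['t'])
    return o+v*(z-o[2])/v[2]
def box(x0,x1,y0,y1,z0,z1): return np.array([[x,y,z] for x in(x0,x1) for y in(y0,y1) for z in(z0,z1)],float)
def T(p): # case pose x,y,yaw
    c,s=np.cos(p[2]),np.sin(p[2]); R=np.array([[c,-s,0],[s,c,0],[0,0,1]])
    return R,np.array([p[0],p[1],0])
def render(n,hulls,sc=4):
    m=np.zeros((384*sc,512*sc),np.uint8)
    for h in hulls:
        q=cv2.convexHull(((proj(n,h)+.5)*sc-.5).astype(np.float32)).round().astype(np.int32)
        cv2.fillConvexPoly(m,q,255)
    return cv2.resize(m,(512,384),interpolation=cv2.INTER_AREA)/255.
def case_hulls(p):
    R,t=T(p); return [b@R.T+t for b in(box(-.088,.088,-.143,.143,0,.095),box(-.128,-.088,-.022,.022,.0555,.0955))]
E
python3 - <<'E'
from h import *
import pickle
d={}
for n in('side','top'):
    im=bot.grab_frame(n); d[n]=im
    for th in('case','hasp','thumb_head','spray_can','parts_cup','wrench'):
        r=bot.silhouettes(n,th); d[n,th]=r
        print(n,th,[(round(x['conf'],2),np.round(x['box'],1).tolist(),int(x['pixels'].sum())) for x in r[:3]])
pickle.dump(d,open('d.pkl','wb'))
E
```

```text
side case [(0.62, [277.1, 194.6, 131.1, 135.9], 10232)]
side hasp [(0.68, [257.9, 154.4, 27.5, 55.6], 632)]
side thumb_head [(0.74, [265.3, 147.6, 13.8, 20.1], 241)]
side spray_can [(0.75, [234.7, 126.2, 22.3, 41.0], 744)]
side parts_cup [(0.72, [195.3, 161.2, 28.7, 27.4], 553)]
side wrench []
top case []
top hasp [(0.66, [231.0, 178.7, 13.2, 20.3], 194), (0.29, [227.9, 170.8, 126.5, 91.7], 7740)]
top thumb_head [(0.39, [230.6, 173.2, 10.3, 13.3], 78), (0.2, [232.8, 180.6, 9.3, 23.5], 106)]
top spray_can [(0.92, [148.8, 193.9, 31.8, 25.4], 529)]
top parts_cup [(0.82, [164.7, 235.3, 26.4, 20.5], 535), (0.66, [228.3, 170.9, 124.8, 91.5], 7519)]
top wrench [(0.57, [314.2, 171.4, 26.1, 60.7], 422)]
```

Run:
```python
from h import *
import pickle
d=pickle.load(open('d.pkl','rb'))
ct=[ray_z('top',u,.095) for u in[(168,155),(271,124),(290,186),(187,217)]]
print(np.round(ct,3)); m=np.mean(ct,0)
v=ct[0]-ct[1]; yaw=np.arctan2(v[1],v[0])-np.pi/2  # +y long axis is left
print(np.linalg.norm(v),np.linalg.norm(ct[1]-ct[2]),m,yaw)
print('hole',ray_z('top',(241,209),.0955))
def mk(x): return x['pixels']
mt=mk(d['top','hasp'][1]).astype(np.uint8); 
ms=mk(d['side','case'][0])|mk(d['side','hasp'][0])|mk(d['side','thumb_head'][0])
mt2=cv2.morphologyEx(mt,cv2.MORPH_CLOSE,np.ones((15,15)))
hs=(mk(d['side','hasp'][0])|mk(d['side','thumb_head'][0]))
def cost(p,w=(1,1)):
    c=0
    if w[0]: 
        r=render('top',case_hulls(p)[:1] if TOPONLY else case_hulls(p)); c+=w[0]*np.abs(r-mt2).sum()
    if w[1]: r=render('side',case_hulls(p)); c+=w[1]*np.abs(r-ms)[~hs].sum()
    return c
for w in((1,1),(1,0),(0,1)):
  TOPONLY=False
  p0=np.array([m[0],m[1],yaw])
  s=np.array([.01,.01,.05]); 
  r=minimize(lambda q:cost(p0+q*s,w),np.zeros(3),method='Nelder-Mead',options=dict(initial_simplex=np.vstack([np.zeros(3),np.eye(3)])))
  p=p0+r.x*s; print(w,p,r.fun); 
  if w==(1,1): np.save('p.npy',p)
p=np.load('p.npy')
for n in('top','side'):
    im=cv2.resize(d[n][:,:,::-1],None,fx=4,fy=4,interpolation=cv2.INTER_CUBIC)
    for h in case_hulls(p):
        for i in range(8):
            for j in range(i):
                if bin(i^j).count('1')==1:
                    a,b=(proj(n,h[[i,j]])+.5)*4-.5
                    cv2.line(im,tuple(int(x) for x in a.round()),tuple(int(x) for x in b.round()),(0,255,0) ,1)
    x0,y0=(150,110) if n=='top' else (190,100)
    cv2.imwrite(f'pics/{n}1.png',im[y0*4:y0*4+600,x0*4:x0*4+640] if n=='top' else im[y0*4:y0*4+600,x0*4:x0*4+640])
```

```text
[[ 0.658  0.255  0.095]
 [ 0.734 -0.015  0.095]
 [ 0.57  -0.06   0.095]
 [ 0.495  0.208  0.095]]
0.28100784101950305 0.17066613303812722 [0.6141698  0.09686241 0.095     ] 0.27590868243184064
hole [0.51270689 0.06846786 0.0955    ]
(1, 1) [0.61586092 0.10099334 0.28692024] 791.3686274509804
(1, 0) [0.61666885 0.09884319 0.28518739] 237.32941176470587
(0, 1) [0.61481228 0.10497911 0.28153229] 398.8862745098039
```

View pics/top1.png

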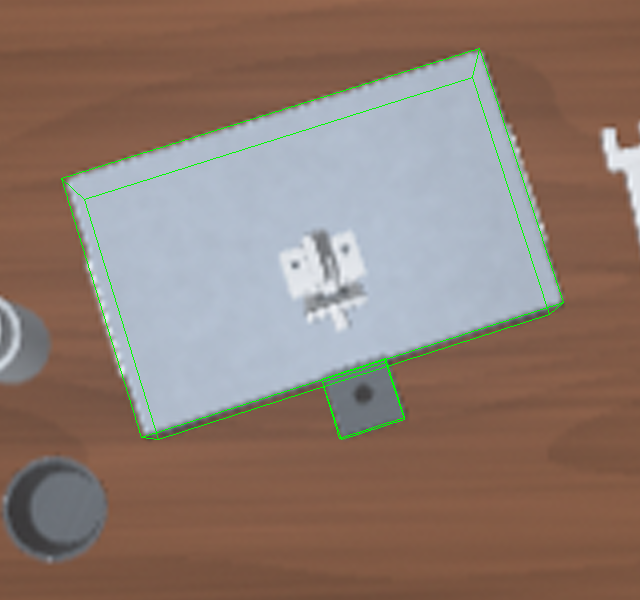

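View pics/side1.png

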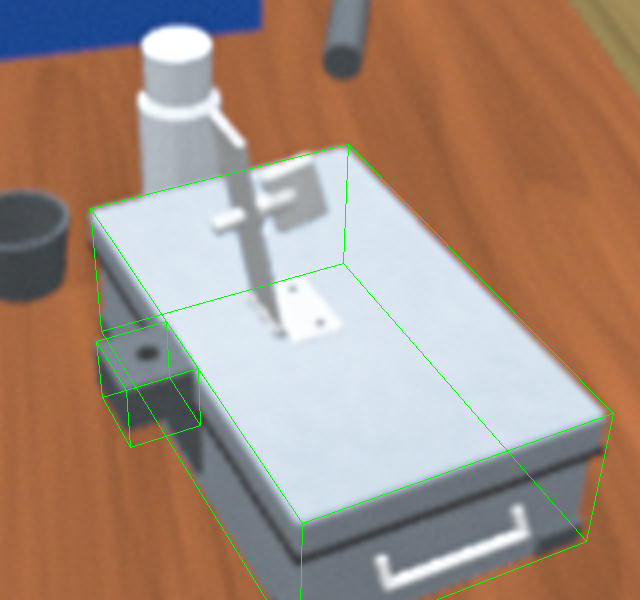

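```bash
cat >> h.py <<'E'
def cyl(r,z0,z1,k=16):
    a=np.arange(k)*2*np.pi/k
    return np.array([[r*np.cos(t),r*np.sin(t),z] for t in a for z in(z0,z1)])
def hasp_hulls(p,a,t):
    R,o=T(p); H=np.array([-.035,0,.098])
    c,s=np.cos(a),np.sin(a); Ry=np.array([[c,0,s],[0,1,0],[-s,0,c]])  # z->+x, -x->+z
    def W(b): return ((b@Ry.T)+H)@R.T+o
    ct,st=np.cos(t),np.sin(t); Rt=np.array([[ct,-st,0],[st,ct,0],[0,0,1]])
    off=np.array([-.07,0,0])
    strap=box(-.125,0,-.018,.018,-.002,.002)
    head=box(-.0045,.0045,-.017,.017,.013,.043)@Rt.T+off
    neck=cyl(.007,.002,.013)+off
    return [W(strap),W(head),W(neck)]
E
cat > fit.py <<'E'
from h import *
import pickle
d=pickle.load(open('d.pkl','rb'))
p=np.array([.616,.1005,.285]); np.save('p.npy',p)
hs=[d[n,'hasp'][0]['pixels'].astype(float) for n in('side','top')]
th=[d[n,'thumb_head'][0]['pixels'].astype(float) for n in('side','top')]
# total cost over angles
best=[]
for a in np.arange(1.1,2.01,.05):
    for t in np.arange(.7,2.8,.1):
        h=hasp_hulls(p,a,t)
        c=np.abs(render('side',h)-np.maximum(hs[0],th[0])).sum()
        ch=np.abs(render('side',h[1:2])-th[0]).sum()
        best.append((c+ch,c,ch,a,t))
best.sort(); print(np.round(best[:6],2))
b=best[0]
print([x.sum() for x in hs+th])
h=hasp_hulls(p,b[3],b[4]); print('tip',(h[0][:4].mean(0)))
for n,x0,y0 in(('side',215,105),('top',200,150)):
    im=cv2.resize(d[n][:,:,::-1],None,fx=8,fy=8,interpolation=cv2.INTER_CUBIC)
    im2=im.copy()
    for q in h[:2]:
        for i in range(8):
            for j in range(i):
                if bin(i^j).count('1')==1:
                    A,B=(proj(n,q[[i,j]])+.5)*8-.5
                    cv2.line(im2,tuple(int(x) for x in A.round()),tuple(int(x) for x in B.round()),(0,0,255),1)
    f=lambda z:z[y0*8:y0*8+600,x0*8:x0*8+400]
    cv2.imwrite(f'pics/{n}2.png',np.hstack([f(im),f(im2)]))
E
python3 fit.py
```

```text
[[170.7  145.26  25.44   1.35   1.5 ]
 [176.17 147.71  28.46   1.35   1.6 ]
 [176.48 147.15  29.33   1.35   1.4 ]
 [180.34 148.64  31.69   1.35   1.3 ]
 [185.98 150.22  35.77   1.35   1.2 ]
 [186.12 149.78  36.34   1.35   1.1 ]]
[np.float64(632.0), np.float64(194.0), np.float64(241.0), np.float64(78.0)]
tip [0.5561403  0.08296257 0.21996542]
```

View pics/side2.png

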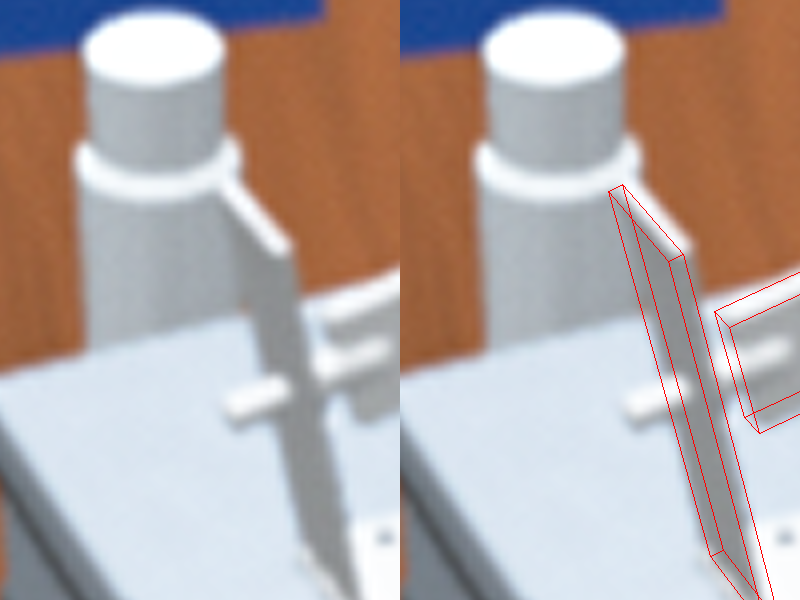

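View pics/top2.png

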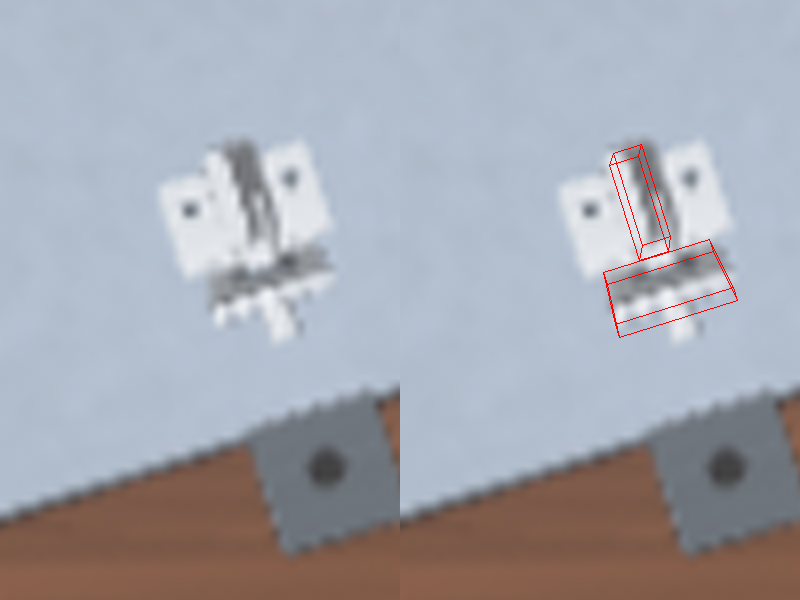

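```bash
cat >> h.py <<'E'
P0=np.array([.616,.1005,.285])
def w(x,y,z): R,o=T(P0); return R@np.array([x,y,z])+o
E
python3 - <<'E'
from h import *
import pickle
d=pickle.load(open('d.pkl','rb'))
s=bot.observe(); p=s['position']; print(s['clock'])
for a in(1.35,1.4,1.45):
    h=hasp_hulls(P0,a,1.5); print(a,proj('side',h[0][[0,1,2,3]]).round(1).tolist())
for n,v in dict(behind=(-.015,0,.272),push0=(-.04,0,.272)).items():
    q=w(*v); print(n,q.round(4),((q-p)*100).round(1))
b=d['top','spray_can'][0]['box']; print('can',ray_z('top',b[:2],.1), 'cup',ray_z('top',d['top','parts_cup'][0]['box'][:2],.04),'hole',w(-.105,0,.1))
E
```

```text
0.8
1.35 [[248.0, 137.2], [249.9, 136.3], [240.5, 128.4], [242.3, 127.6]]
1.4 [[251.0, 135.8], [252.9, 135.1], [243.4, 127.2], [245.2, 126.4]]
1.45 [[253.9, 134.7], [255.8, 134.0], [246.2, 126.1], [248.0, 125.4]]
behind [0.6016 0.0963 0.272 ] [ 38.  -48.8  -3.2]
push0 [0.5776 0.0893 0.272 ] [ 35.6 -49.5  -3.2]
can [0.55694621 0.3043458  0.1       ] cup [0.44925132 0.27449659 0.04      ] hole [0.51523553 0.07097847 0.1       ]
```

```bash
python3 -m crank '{"travel":[[0,0,5],[4,-4,7],[8,-8,7],[11,-12,7],[14,-16,7],[17,-20,7],[20,-24,7],[23,-28,7]],"rot":[[0,0,5],[0,0,10],[0,0,15],[0,0,20],[0,0,25],[0,0,30],[0,0,37],[0,0,37]]}' -1 60
python3 - <<'E'
from workcell import bot
s=bot.observe();print(s['position'],s['tool_rot'],s['qpos'])
E
```

```text
clock: 1.6
position: [0.4426, 0.3154, 0.3741]
tool_rot: [3.141, 0.0, -2.853]
force: [0.4, 0.8, 0.8]
grip_width: -0.0003
[0.44256699 0.31544751 0.37411816] [ 3.14135399e+00  3.78359434e-04 -2.85294330e+00] [-0.67581516  0.32106542 -0.06817537  1.72650108  0.02413832  1.094396
  1.10786742]
```

```bash
python3 -m crank '{"travel":[[3,-4,0],[6,-8,0],[9,-12,0],[12,-16,0],[15,-20,0],[15.1,-20.9,0],[15.1,-20.9,0],[15.1,-20.9,0]],"rot":[[0,0,0],[0,0,0],[0,0,0],[0,0,0],[0,0,0],[0,0,0],[0,0,0],[0,0,0]]}'
python3 - <<'E'
from h import *
s=bot.observe();print(s['position'],s['tool_rot'],s['qpos'],s['force'])
im=bot.grab_frame('side'); cv2.imwrite('pics/s3.png',cv2.resize(im[20:260,120:420,::-1],None,fx=2.5,fy=2.5,interpolation=cv2.INTER_CUBIC))
E
```

```text
clock: 2.4
position: [0.5922, 0.1094, 0.3739]
tool_rot: [3.141, -0.0, -2.857]
force: [0.2, -0.1, -0.3]
grip_width: 0.0
[0.59219829 0.10944902 0.37386755] [ 3.14090094e+00 -1.02147925e-04 -2.85669517e+00] [-0.30306344  0.42135136  0.03167635  1.5787858  -0.01500393  1.14179489
  1.58778072] [ 0.16203104 -0.13201849 -0.28104034]
```

View pics/s3.png

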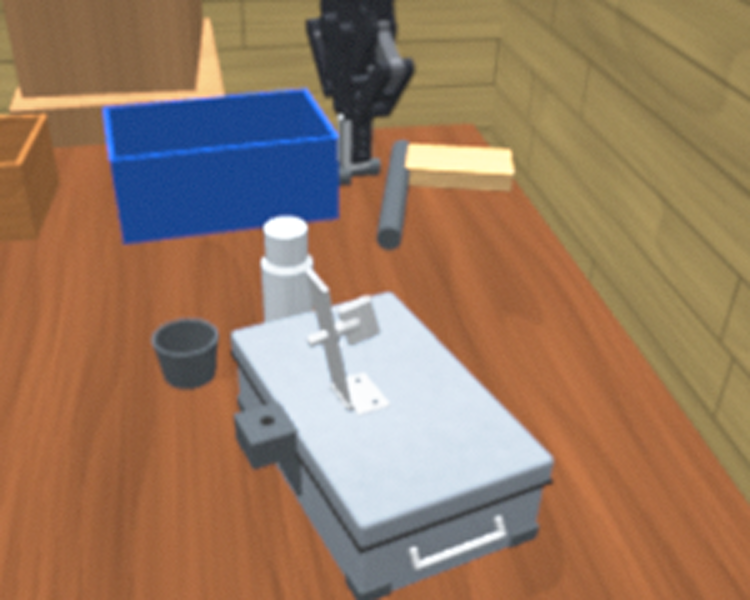

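Run:
```python
from h import *
s=bot.observe();p=s['position'];print(p)
print(proj('side',[p,p-[0,0,.073]]),proj('top',[p,p-[0,0,.073]]))
im=bot.grab_frame('top'); cv2.imwrite('pics/t3.png',cv2.resize(im[80:280,120:370,::-1],None,fx=3,fy=3,interpolation=cv2.INTER_CUBIC))
im=bot.grab_frame('side'); cv2.imwrite('pics/s4.png',im[:,:,::-1])
```

```text
[0.59209817 0.10991449 0.37398029]
[[262.14870148  46.92016633]
 [261.65853296  85.99171098]] [[218.64431824 164.91304193]
 [220.44080837 169.275688  ]]
```

View pics/t3.png

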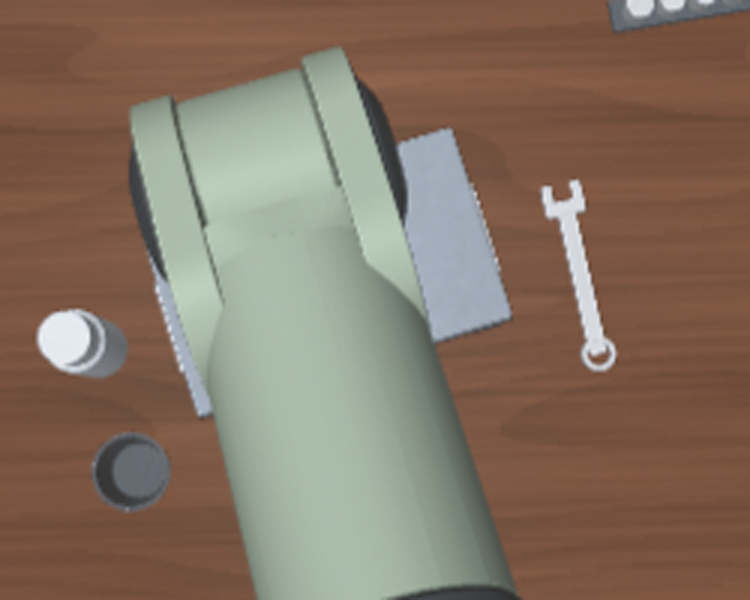

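View pics/s4.png

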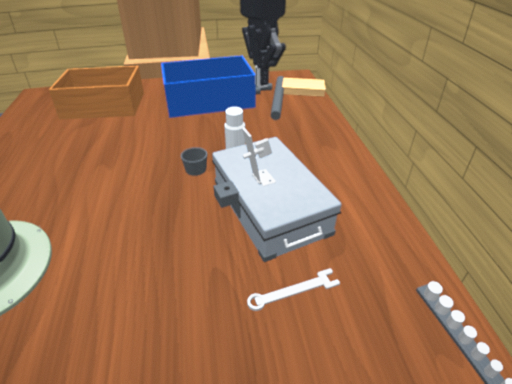

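```bash
python3 -m crank '{"travel":[[1,-1.4,0],[1,-1.4,-3],[1,-1.4,-6],[1,-1.4,-9],[1,-1.4,-10],[1,-1.4,-10],[1,-1.4,-10]],"rot":[[0,0,0],[0,0,0],[0,0,0],[0,0,0],[0,0,0],[0,0,0],[0,0,0]]}'
python3 - <<'E'
from h import *
s=bot.observe();p=s['position'];print(p,s['force'],s['moment'],s['clock']); R,o=T(P0); print(R.T@(p-o))
im=bot.grab_frame('side'); cv2.imwrite('pics/s5.png',cv2.resize(im[60:200,180:340,::-1],None,fx=4,fy=4,interpolation=cv2.INTER_CUBIC))
E
```

```text
clock: 3.25
position: [0.6032, 0.0944, 0.2751]
tool_rot: [-3.141, 0.001, -2.858]
force: [-0.2, -0.5, 0.2]
grip_width: -0.0
[0.60323314 0.09437492 0.27513896] [-0.15706451 -0.54140052  0.17231057] [-0.00265352 -0.02448099  0.01373669] 3.25
[-0.01397397 -0.00228851  0.27513896]
```

View pics/s5.png

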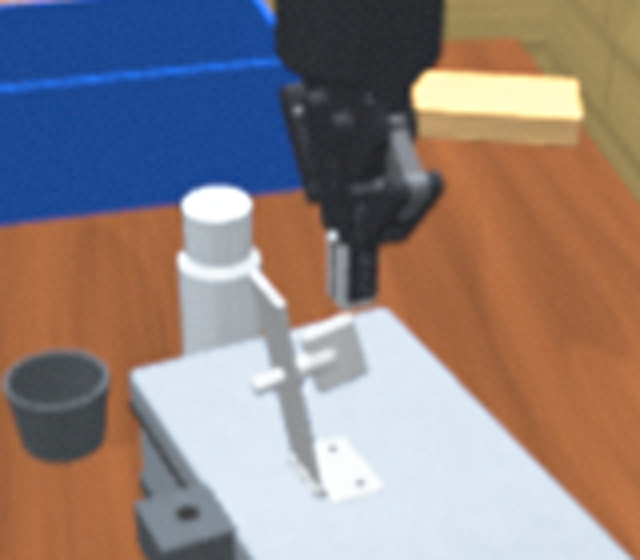

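Run:
```python
from h import *
R,o=T(P0); p=bot.observe()['position']
for a in[1.35,1.2,1.05,.9,.75,.6,.45,.3,.2,.1,.05,0]:
    r=.121-.015*a/1.4
    q=w(-.035-r*np.cos(a)+.002*np.sin(a)+.011,-.002,.098+r*np.sin(a)+.002*np.cos(a)+.073)
    print(a,((q-p)*100).round(1).tolist())
```

```text
1.35 [-3.0, -0.9, -0.0]
1.2 [-4.6, -1.3, -0.3]
1.05 [-6.1, -1.7, -0.8]
0.9 [-7.5, -2.2, -1.6]
0.75 [-8.8, -2.5, -2.6]
0.6 [-9.9, -2.9, -3.8]
0.45 [-10.9, -3.2, -5.2]
0.3 [-11.7, -3.4, -6.8]
0.2 [-12.1, -3.5, -7.9]
0.1 [-12.4, -3.6, -9.0]
0.05 [-12.5, -3.6, -9.6]
0 [-12.6, -3.7, -10.2]
```

```bash
python3 -m crank '{"travel":[[-3,-0.9,0],[-4.6,-1.3,-0.3],[-6.1,-1.7,-0.8],[-7.5,-2.2,-1.6],[-8.8,-2.5,-2.6],[-8.8,-2.5,-2.6]],"rot":[[0,0,0],[0,0,0],[0,0,0],[0,0,0],[0,0,0],[0,0,0]]}'
python3 - <<'E'
from h import *
s=bot.observe();p=s['position'];print(p,s['force'],s['moment'],s['clock']); R,o=T(P0); print(R.T@(p-o))
im=bot.grab_frame('side'); cv2.imwrite('pics/s6.png',cv2.resize(im[60:200,180:340,::-1],None,fx=4,fy=4,interpolation=cv2.INTER_CUBIC))
E
```

```text
clock: 3.9
position: [0.5139, 0.069, 0.2485]
tool_rot: [-3.142, 0.0, -2.858]
force: [1.1, -0.1, -0.1]
grip_width: 0.0
[0.5139176  0.06898113 0.24848357] [ 1.06522739 -0.09093548 -0.0894717 ] [-0.05479864 -0.02137322  0.02846115] 3.9
[-0.10682633 -0.00154622  0.24848357]
```

View pics/s6.png

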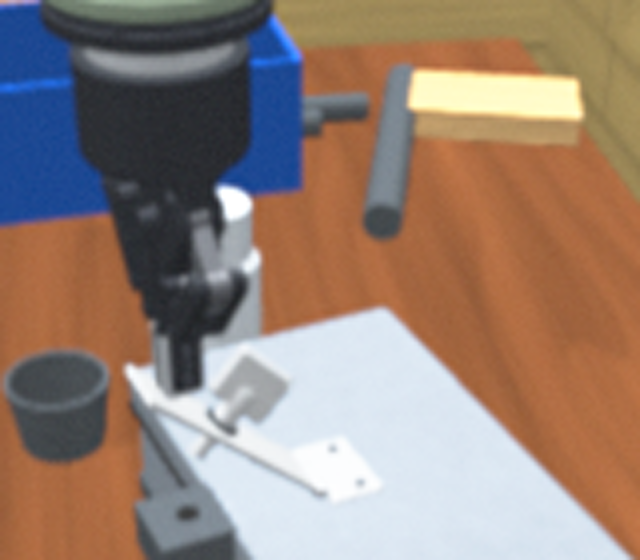

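```bash
python3 -m crank '{"travel":[[-1.1,-0.4,-1.2],[-2.1,-0.7,-2.6],[-2.9,-0.9,-4.2],[-3.3,-1.0,-5.3],[-3.6,-1.1,-6.4],[-3.8,-1.2,-7.2],[-3.8,-1.2,-7.7],[-3.8,-1.2,-7.7]],"rot":[[0,0,0],[0,0,0],[0,0,0],[0,0,0],[0,0,0],[0,0,0],[0,0,0],[0,0,0]]}'
python3 - <<'E'
from h import *
s=bot.observe();p=s['position'];print(p,s['force'],s['moment'],s['clock']); R,o=T(P0); print(R.T@(p-o))
im=bot.grab_frame('side'); cv2.imwrite('pics/s7.png',cv2.resize(im[60:200,180:340,::-1],None,fx=4,fy=4,interpolation=cv2.INTER_CUBIC))
E
```

```text
clock: 4.75
position: [0.4774, 0.0574, 0.1719]
tool_rot: [-3.142, 0.001, -2.858]
force: [-7.1, -1.3, 26.6]
grip_width: 0.0001
[0.47739311 0.05738784 0.17191088] [-7.05442364 -1.27772474 26.64139942] [-0.19282784  1.75496213 -0.03547818] 4.75
[-0.14513702 -0.00240273  0.17191088]
```

View pics/s7.png

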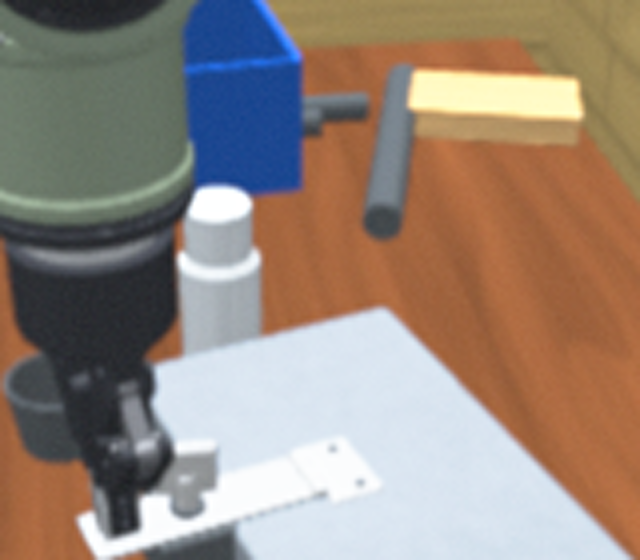

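```bash
python3 -m crank '{"travel":[[0,0,0],[0,0,0],[0,0,3],[0,0,8],[0,0,11],[-3,-1,14],[-5,-1,14],[-5,-1,14]],"rot":[[0,0,0],[0,0,0],[0,0,0],[0,0,0],[0,0,0],[0,0,0],[0,0,0],[0,0,0]]}' 1 60
python3 - <<'E'
from h import *
import pickle
s=bot.observe();p=s['position'];print(p,s['tool_rot'],s['force'],s['clock'])
d={'side':bot.grab_frame('side')}
im=d['side']; cv2.imwrite('pics/s8.png',cv2.resize(im[110:230,190:350,::-1],None,fx=5,fy=5,interpolation=cv2.INTER_CUBIC))
r=bot.silhouettes('side','thumb_head'); print([(x['conf'],x['box']) for x in r])
d['th']=r; pickle.dump(d,open('d2.pkl','wb'))
m=r[0]['pixels'].astype(float)
res=sorted((np.abs(render('side',hasp_hulls(P0,0,t)[1:2])-m).sum(),t) for t in np.arange(0,3.05,.05))
print(m.sum(),np.round(res[:12],2).tolist())
E
```

```text
clock: 5.6
position: [0.4256, 0.0472, 0.3123]
tool_rot: [3.142, 0.002, -2.858]
force: [-0.3, 0.2, 0.2]
grip_width: 0.0853
[0.42557159 0.04718087 0.31229795] [ 3.14153961e+00  1.95606756e-03 -2.85779648e+00] [-0.25558298  0.1561466   0.23289148] 5.6
[(0.8, [226.4, 177.6, 12.4, 15.1])]
247.0 [[45.93, 1.15], [48.36, 1.2], [48.82, 1.1], [49.43, 1.05], [49.75, 1.0], [51.81, 0.95], [52.17, 1.25], [53.0, 1.3], [54.38, 1.35], [54.69, 0.9], [55.38, 1.4], [57.18, 1.45]]
```

View pics/s8.png

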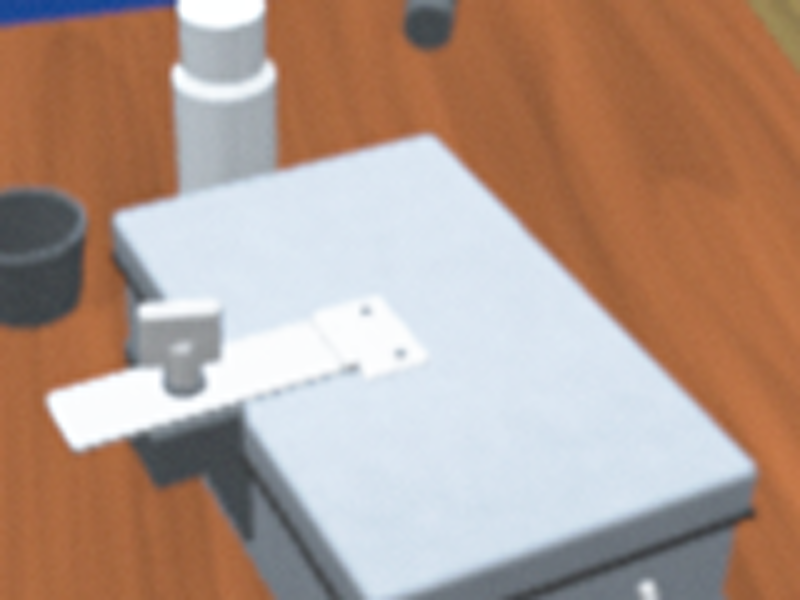

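Run:
```python
from h import *
import pickle
d=pickle.load(open('d2.pkl','rb')); m=d['th'][0]['pixels'].astype(float)
f=lambda u:ray_z('side',((u[0]+.5)/5-.5+190,(u[1]+.5)/5-.5+110),.141)
A,B=f((139,311)),f((221,304)); v=B-A
print(A,B,np.linalg.norm(v),'dir',np.arctan2(v[1],v[0]),'t=',(np.arctan2(v[1],v[0])-.285-np.pi/2)%np.pi, 'center',(A+B)/2,w(-.105,0,.126))
out=[]
for t in np.arange(.7,1.8,.05):
  def c(q):
    P=P0+np.append(q*.003,0); return np.abs(render('side',hasp_hulls(P,0,t)[1:2])-m).sum()
  r=minimize(c,np.zeros(2),method='Nelder-Mead',options=dict(initial_simplex=[[0,0],[1,0],[0,1]],maxiter=40)); out.append((round(r.fun,1),round(t,2),(r.x*.003).round(4).tolist()))
print(sorted(out,key=lambda x:x[0])[:8])
t=1.25
im=cv2.resize(d['side'][:,:,::-1],None,fx=10,fy=10,interpolation=cv2.INTER_CUBIC)
ims=[]
for t in(1.0,1.25,1.5):
    i2=im.copy(); 
    for q in hasp_hulls(P0,0,t)[:2]:
      for i in range(8):
        for j in range(i):
          if bin(i^j).count('1')==1:
            a,b=(proj('side',q[[i,j]])+.5)*10-.5
            cv2.line(i2,tuple(int(x) for x in a.round()),tuple(int(x) for x in b.round()),(0,0,255),1)
    ims.append(i2[1650:2050,2080:2345])
cv2.imwrite('pics/s9.png',np.hstack(ims))
```

```text
[0.49667432 0.06993853 0.141     ] [0.52986008 0.06953928 0.141     ] 0.03318816007977817 dir -0.01203013335801819 t= 1.2737661934368785 center [0.5132672  0.06973891 0.141     ] [0.51523553 0.07097847 0.126     ]
[(np.float64(27.4), np.float64(1.15), [-0.002, 0.0008]), (np.float64(27.6), np.float64(1.1), [-0.0026, 0.0005]), (np.float64(28.3), np.float64(1.2), [-0.0021, 0.0012]), (np.float64(28.6), np.float64(1.05), [-0.0025, 0.0011]), (np.float64(29.3), np.float64(1.0), [-0.0023, 0.0014]), (np.float64(29.8), np.float64(1.25), [-0.0025, 0.0009]), (np.float64(30.7), np.float64(0.95), [-0.0023, 0.0013]), (np.float64(30.8), np.float64(1.3), [-0.0024, 0.0021])]
```

View pics/s9.png

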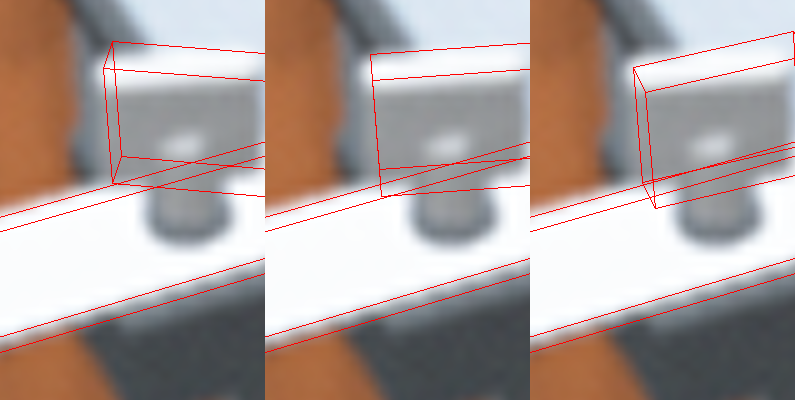

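```bash
python3 -m crank '{"travel":[[4,1,0],[8,2,0],[8.8,2.3,-1],[8.8,2.3,-5],[8.8,2.3,-9],[8.8,2.3,-9],[8.8,2.3,-9]],"rot":[[0,0,-6],[0,0,-12],[0,0,-17],[0,0,-17],[0,0,-17],[0,0,-17],[0,0,-17]]}' 1 60
python3 - <<'E'
from h import *
s=bot.observe();p=s['position'];print(p,s['tool_rot'],s['force'],s['clock'])
im=bot.grab_frame('side'); cv2.imwrite('pics/s10.png',cv2.resize(im[80:230,170:330,::-1],None,fx=4,fy=4,interpolation=cv2.INTER_CUBIC))
E
```

```text
clock: 6.4
position: [0.5152, 0.0703, 0.2211]
tool_rot: [-3.141, -0.001, 3.129]
force: [1.2, -0.5, 0.5]
grip_width: 0.0857
[0.5152191  0.07030295 0.22113827] [-3.14110443e+00 -1.14940753e-03  3.12868188e+00] [ 1.15552443 -0.48223755  0.53359327] 6.4
```

View pics/s10.png

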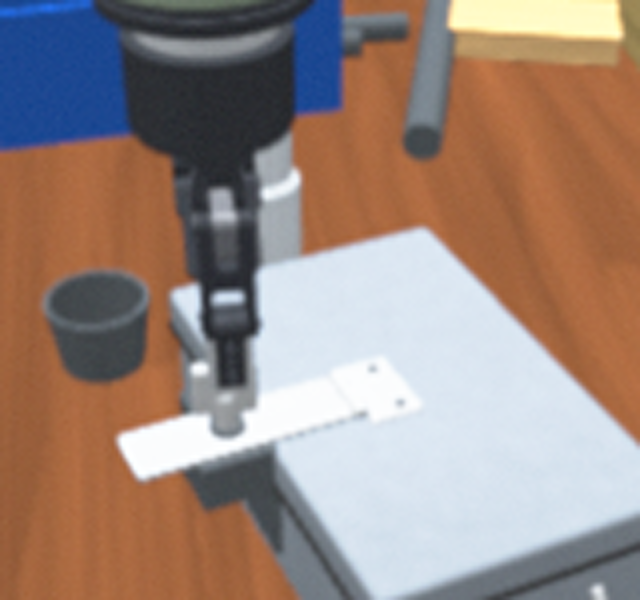

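```bash
python3 -m crank '{"travel":[[-0.1,0,-2],[-0.1,0,-3.8],[-0.1,0,-3.8],[-0.1,0,-3.8]],"rot":[[0,0,0],[0,0,0],[0,0,0],[0,0,0]]}' 1 60 && python3 -m crank '{"travel":[[0,0,0],[0,0,0],[0,0,0],[0,0,0],[0,0,0],[0,0,0],[0,0,0],[0,0,0]],"rot":[[0,0,0],[0,0,0],[0,0,0],[0,0,0],[0,0,0],[0,0,0],[0,0,0],[0,0,0]]}' -1 40
python3 - <<'E'
from h import *
s=bot.observe();p=s['position'];print(p,s['tool_rot'],s['force'],s['moment'],s['clock'])
im=bot.grab_frame('side'); cv2.imwrite('pics/s11.png',cv2.resize(im[80:230,170:330,::-1],None,fx=4,fy=4,interpolation=cv2.INTER_CUBIC))
E
```

```text
clock: 6.85
position: [0.5144, 0.0704, 0.1845]
tool_rot: [3.141, 0.002, 3.129]
force: [-1.1, 0.3, -0.5]
grip_width: 0.0855
clock: 7.65
position: [0.5137, 0.0705, 0.183]
tool_rot: [3.141, 0.0, 3.129]
force: [-0.8, 2.4, 4.9]
grip_width: 0.008
[0.51369041 0.07049026 0.18301533] [3.14139807e+00 1.42630504e-04 3.12896136e+00] [-0.80944772  2.35580765  4.92674867] [0.49246814 0.19066687 0.03051746] 7.65
```

View pics/s11.png

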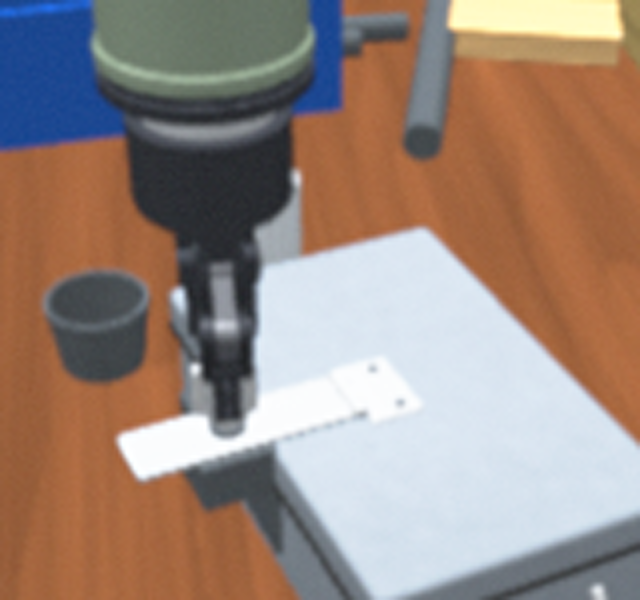

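```bash
python3 -m crank '{"travel":[[0,0,0],[0,0,0],[0,0,0],[0,0,0],[0,0,0],[0,0,0],[0,0,0],[0,0,0]],"rot":[[0,0,-7],[0,0,-14],[0,0,-21],[0,0,-28],[0,0,-35],[0,0,-42],[0,0,-49],[0,0,-55]]}'
python3 - <<'E'
from h import *
s=bot.observe();p=s['position'];print(p,s['tool_rot'],s['force'],s['moment'],s['clock'],s['grip_width'])
im=bot.grab_frame('side'); cv2.imwrite('pics/s12.png',cv2.resize(im[80:230,170:330,::-1],None,fx=4,fy=4,interpolation=cv2.INTER_CUBIC))
E
```

```text
clock: 8.5
position: [0.5136, 0.0703, 0.183]
tool_rot: [3.142, -0.0, 2.164]
force: [-2.5, 0.4, 5.0]
grip_width: 0.0083
[0.51364343 0.07034981 0.1829987 ] [ 3.14157661e+00 -3.92579635e-05  2.16403439e+00] [-2.46308568  0.39862241  4.97847986] [0.29844232 0.32925692 0.0459603 ] 8.5 0.008307094998400103
```

View pics/s12.png

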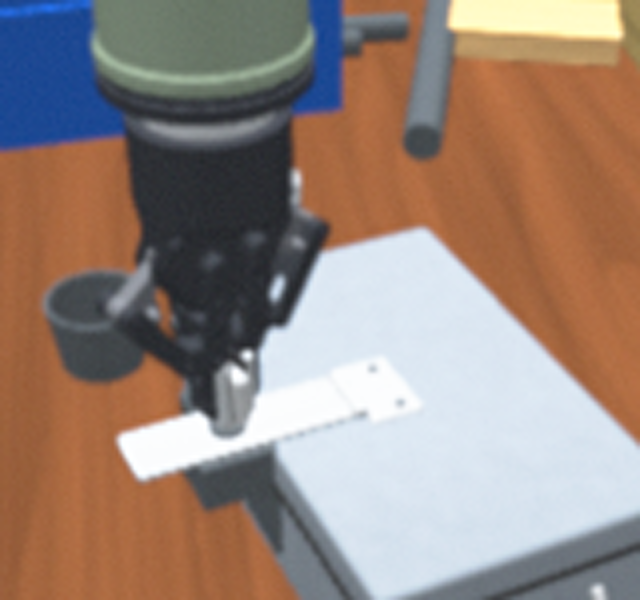

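```bash
cat > st.py <<'E'
from workcell import bot
s=bot.observe();print(s['tool_rot'][2],s['force'].round(2),s['moment'].round(3),s['clock'],s['grip_width'],s['position'].round(4))
E
python3 -m crank '{"travel":[[0,0,0],[0,0,0],[0,0,0],[0,0,0]],"rot":[[0,0,-5],[0,0,-10],[0,0,-13],[0,0,-13]]}' >/dev/null; python3 st.py
python3 -m crank '{"travel":[[0,0,0],[0,0,0]],"rot":[[0,0,-3],[0,0,-3]]}' >/dev/null; python3 st.py
```

```text
1.940034413554165 [-1.62  0.74  6.39] [ 0.243  0.294 -0.086] 8.95 0.008678754658412058 [0.5136 0.0704 0.183 ]
1.8878230978785968 [-1.11  1.28  6.41] [ 0.297  0.384 -0.077] 9.15 0.008323709992809118 [0.5136 0.0703 0.183 ]
```

```bash
python3 -m crank '{"travel":[[0,0,0],[0,0,0]],"rot":[[0,0,-2],[0,0,-2]]}' >/dev/null; python3 st.py
python3 -m crank '{"travel":[[0,0,0],[0,0,0]],"rot":[[0,0,-2],[0,0,-2]]}' >/dev/null; python3 st.py
```

```text
1.8537329061428527 [-0.73  1.56  6.78] [0.283 0.385 0.144] 9.35 0.008390991002312064 [0.5136 0.0703 0.183 ]
1.8195224139907633 [-0.35  1.46  6.75] [0.269 0.411 0.652] 9.55 0.008178439528666266 [0.5136 0.0704 0.183 ]
```

```bash
python3 -m crank '{"travel":[[0,0,0],[0,0,0],[0,0,0]],"rot":[[0,0,-1],[0,0,-1],[0,0,-1]]}' >/dev/null; python3 st.py
```

```text
1.8036000105024494 [-2.04  0.61  6.69] [0.271 0.455 0.849] 9.85 0.008188605929736114 [0.5136 0.0704 0.183 ]
```

```bash
python3 -m crank '{"travel":[[0,0,0],[0,0,0],[0,0,0],[0,0,0],[0,0,0],[0,0,0],[0,0,0],[0,0,0]],"rot":[[0,0,4],[0,0,10],[0,0,17],[0,0,24],[0,0,31],[0,0,38],[0,0,45],[0,0,52]]}' >/dev/null; python3 st.py
python3 -m crank '{"travel":[[0,0,0],[0,0,0],[0,0,0],[0,0,0],[0,0,0],[0,0,0],[0,0,0],[0,0,0]],"rot":[[0,0,7],[0,0,14],[0,0,21],[0,0,28],[0,0,35],[0,0,41],[0,0,41],[0,0,41]]}' >/dev/null; python3 st.py
python3 - <<'E'
from h import *
im=bot.grab_frame('side'); cv2.imwrite('pics/s13.png',cv2.resize(im[80:230,170:330,::-1],None,fx=4,fy=4,interpolation=cv2.INTER_CUBIC))
E
```

```text
2.715039370277337 [-0.36  1.58  4.55] [ 0.386  0.247 -0.048] 10.65 0.008135296054305383 [0.5137 0.0704 0.183 ]
-2.8610927308996543 [-1.15  3.26  5.01] [0.788 0.232 0.088] 11.45 0.008289544474325956 [0.5137 0.0705 0.183 ]
```

View pics/s13.png

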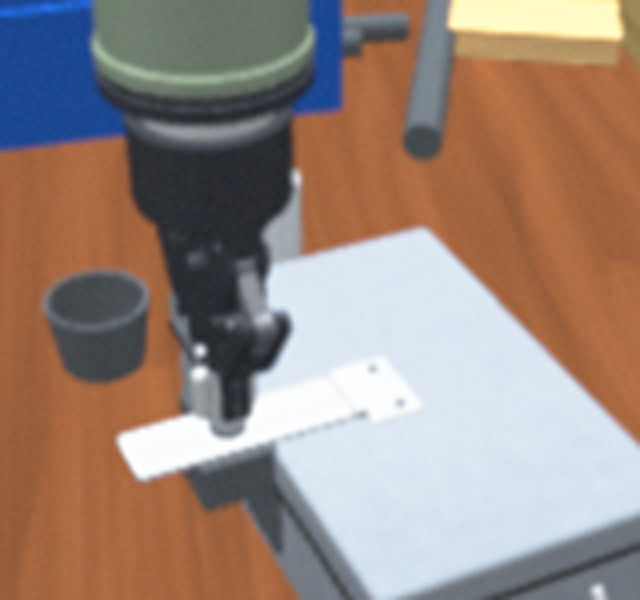

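```bash
python3 - <<'E'
from workcell import bot
print(bot.job_done())
E
python3 st.py
```

```text
the job is handed in; nothing more can be done
None
the job is handed in; nothing more can be done
```

The hasp is shut flat on its catch. The thumbscrew was turned clockwise to its seat, then backed off a quarter turn. I handed the job in at about 11.5 s with the fingers still gripping the screw's head. No verdict was reported.

- **Hasp:** I pushed it down with the closed fingertips until it pressed on its stop at about 27 N. The side pictures show it lying flat on the catch.
- **Seating:** The turning torque rose from about 0.05 Nm (the screw's own friction) to 0.85 Nm when the tool's yaw was close to 1.86 rad. That is the angle expected from the measured pose of the case.
- **Back-off:** The final tool yaw was 3.42 rad, about 1.57 rad back from the seat. The screw's own angle was inferred from the tool's yaw and the last side picture, because the gripper hid the head from the cameras.
- **Grip:** The last opening reading was 8.3 mm on the 9 mm head, with the grip set to 40 N.
- **Spray can, wrench and cup:** I did not touch them. The can and the cup look undisturbed in the last side picture. The wrench was outside that view, so I did not check it again at the end.

One disagreement came up along the way. The screw's starting angle read 1.15 rad from the silhouette fit and 1.27 rad from the edge of the blade. I used 1.27 rad, and the screw seated where that value predicted.

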